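Fetch the slide box from behind the bottles and weigh it

TASK

The slide box in the rear compartment of the white caddy has to go on the balance, but the spirit lamp, the beaker and the gel bottle stand in front of it. First stand all three of them in the steel tray, then lay the slide box flat on the middle of the balance pan, and after that stand each of the three back in the middle of the very caddy bay it came from. Keep everything upright, and leave the stopper and the vial in the rear compartment where they are.

Things in the scene. Friction and masses are not known exactly. Their poses are not given: they have to be found in the camera images.
- caddy: White plastic bench caddy, fixed, 160 (x) x 232 (y) x 14 mm high: 6 mm floor, lips and partitions 4 mm thick, 8 mm above the floor. Origin: underside, mid-width, at the front/rear partition; x to the rear, y to its left. Front bays, 76 (x) x 72 (y) mm inside, centred at x -40, y +76, 0, -76 mm; rear compartment 72 mm deep, full width, centred at x +38. Who stands in which bay changes.
- lamp_center (a point): Spirit lamp: round glass body with a pale cap, 58 mm diameter, 78 mm high; loose, standing in the middle of a front bay (cap fixed). This point is on its axis, half-way up (39 mm). z is up along the axis. Grip it by its firm round cap, 30 mm diameter, 52 to 78 mm above its underside. (The lamp at the back of the desk is not meant.)
- beaker_center (a point): Small open glass beaker, pink inside, 52 mm outer diameter, 64 mm high; loose, standing in the middle of a front bay. This point is on its axis, half-way up (32 mm). z is up along the axis. Can be gripped across the outside anywhere.
- gel_bottle_center (a point): Small clear gel bottle with a closed white cap, 33 mm (its x) x 38 mm (its y) oval body up to 79 mm, 103 mm high with the cap; loose, standing in the middle of a front bay. This point is on its axis, half-way up (51.5 mm). z is up along the axis. Grip the body, across its x (33 mm) or its y (38 mm).
- slide_box_center (a point): Tan slide box, 82 mm (its x) x 52 mm (its y) x 25 mm high, lid fixed; loose, lying in the middle of the caddy's rear compartment with its long side along the caddy's width. This point is its centre, 12.5 mm above its underside. Grip across the 52 mm with the fingertips just above the caddy's 8 mm lips once the front bays are empty. (The box at the back of the desk is not meant.)
- tray: Pressed steel instrument tray, fixed, 205 mm (its x) x 300 mm (its y), rim 23 mm high. Origin: centre of the underside; inner floor 2 mm above it, flat inside x +-84 mm and y +-132 mm. Lies left or right of the caddy.
- balance_pan (a point): Thin blue-grey bench balance, fixed, 122 mm (its x) x 172 mm (its y) x 16 mm high, with a pale, almost square pan (108 x 113 mm) flush with its flat top, 22 mm off the body's middle towards its -y, beside the keys and display. This point is the middle of the pan, on its surface; z is up. Lies on the other side of the caddy from the tray.
- stopper_center (a point): Brown rubber stopper, 27 mm diameter, 24 mm high, loose at one end of the caddy's rear compartment. This point is its centre. Not to be disturbed.
- vial_center (a point): Small glass vial with a pale cap, 22 mm diameter, 58 mm high, loose at the other end of the caddy's rear compartment. This point is its centre. Not to be disturbed.
There are look-alikes about, which are no part of the job. What is shaped like the part that bears slide_box_center but green is not meant.

How it is judged (in metres and radians):
On the way, in this order (a step that is already met when the one before it is completed fails the run):
1. The lamp, the beaker and the gel bottle all stand released in the steel tray, while the slide box is still in its place (x of lamp_center in the frame of tray between -0.08 and 0.08 m and y of lamp_center in the frame of tray between -0.13 and 0.13 m and z of each of lamp_center, beaker_center, gel_bottle_center in the frame of tray below 0.065 m and angle between each of lamp_center, beaker_center, gel_bottle_center's own z axis and vertical below 0.15 rad and contact force between the fingers and lamp below 0.1 N and linear speed of each of lamp, beaker, gel_bottle below 0.02 m/s and x of beaker_center in the frame of tray between -0.08 and 0.08 m and y of beaker_center in the frame of tray between -0.13 and 0.13 m and contact force between the fingers and beaker below 0.1 N and x of gel_bottle_center in the frame of tray between -0.08 and 0.08 m and y of gel_bottle_center in the frame of tray between -0.13 and 0.13 m and contact force between the fingers and gel_bottle below 0.1 N and distance of slide_box_center from where it was at the start of the episode below 0.015 m), for 0.2 s.
2. The slide box lies released on the middle of the balance pan while the three still stand in the tray (x of lamp_center in the frame of tray between -0.08 and 0.08 m and y of lamp_center in the frame of tray between -0.13 and 0.13 m and z of each of lamp_center, beaker_center, gel_bottle_center in the frame of tray below 0.065 m and angle between each of lamp_center, beaker_center, gel_bottle_center's own z axis and vertical below 0.15 rad and contact force between the fingers and lamp below 0.1 N and linear speed of each of lamp, beaker, gel_bottle, slide_box below 0.02 m/s and x of beaker_center in the frame of tray between -0.08 and 0.08 m and y of beaker_center in the frame of tray between -0.13 and 0.13 m and contact force between the fingers and beaker below 0.1 N and x of gel_bottle_center in the frame of tray between -0.08 and 0.08 m and y of gel_bottle_center in the frame of tray between -0.13 and 0.13 m and contact force between the fingers and gel_bottle below 0.1 N and horizontal distance between slide_box_center and balance_pan below 0.015 m and z of slide_box_center in the frame of balance_pan below 0.018 m and angle between slide_box_center's own z axis and vertical below 0.1 rad and contact force between the fingers and slide_box below 0.1 N), for 0.2 s.
At the end, for the whole second after the job is handed in: The lamp, the beaker and the gel bottle each stand upright and released in the bay they came from, within 15 mm of where they stood at the start; the slide box lies flat and released on the balance, its centre within 15 mm of the middle of the balance pan; all at rest (distance of each of lamp_center, beaker_center, gel_bottle_center from where it was at the start of the episode below 0.015 m and angle between each of lamp_center, beaker_center, gel_bottle_center, slide_box_center's own z axis and vertical below 0.1 rad and contact force between the fingers and lamp below 0.1 N and linear speed of each of lamp, beaker, gel_bottle, slide_box below 0.02 m/s and contact force between the fingers and beaker below 0.1 N and contact force between the fingers and gel_bottle below 0.1 N and horizontal distance between slide_box_center and balance_pan below 0.015 m and z of slide_box_center in the frame of balance_pan below 0.018 m and contact force between the fingers and slide_box below 0.1 N); the robot touches nothing.
It fails at once if The lamp, the beaker, the gel bottle or the slide box is tipped by more than about 35 degrees (angle between any of lamp_center, beaker_center, gel_bottle_center, slide_box_center's own z axis and vertical above 0.6 rad).
It fails at once if The stopper or the vial is pushed more than 15 mm or tipped over (distance of any of stopper_center, vial_center from where it was at the start of the episode above 0.015 m or angle between any of stopper_center, vial_center's own z axis and vertical above 0.5 rad).
It also fails if it takes over 144 s, if anything falls off the work surface, if the arm or the gripper's body presses on something with over 40 N, if the wrist force passes 120 N, or if a joint passes its speed limit or range.

ROBOT

A 6-joint arm with a two-finger parallel gripper is mounted at the origin on a cart in front of the work surface, level with it; the furniture and walls round the work are solid. World frame = base frame: x ahead of the robot, y to its left, z up, the work surface at z = 0. Lengths are in mm, angles in rad, forces in N, time in s.
With the tool pointing down it reaches from about 275 to 1000 mm from the base axis. Payload 8.4 kg.
Tool frame: the origin (TCP) lies between the finger pads; the fingertips stand 8 mm ahead of it and the grasp point (between the pads) lies 11 mm behind it (tcp_to_tips is the distance from the TCP to the fingertips, in mm); z points along the fingers, y is the line along which they close (so a half turn about z gives the same grasp; the last joint's range is limited). The gripper opens to 85 mm and grips with 20 to 120 N. Pads are 22 mm wide; open, the fingers measure 114 mm over their backs; the gripper's body (76 mm by 85 mm) begins 54 mm behind the grasp point. The pads swing forward as they close: fully open they stand 13 mm farther back than shut.
Start: joints at [1.272, 0.353, 1.633, -0, 1.155, -0.002], TCP at [182.787, 597.676, 239.281] pointing down, gripper open.
Joint ranges: [-2.63, 2.63], [-0.92, 2.1], [0.06, 2.66], [-1.3, 4.44], [0, 2.69], [-3.02, 3.02]. Speed limits (rad/s): [2.22, 2.22, 2.79, 3.14, 3.14, 3.14].

INTERFACE

Orientations are given as [roll, pitch, yaw] about the fixed x, y, z axes, in that order (R = Rz(yaw) Ry(pitch) Rx(roll)).
In Python, from rig import * gives the robot as it stands.
- The arm moves only by the tool step_arm, never from a script. Its argument "motion" is a list of rows, each an object with "claw": the finger opening in mm, from 0 to 85.4; "delta_pos": the shift along the tool's x, y, z in mm, a list of three; "turn": the turn about the tool's z in rad. In form: [{"claw": claw, "delta_pos": [dx, dy, dz], "turn": turn}, ...]. A call has 1 to 8 rows; each row shifts and turns the commanded pose from where the row before left it, along the tool's axes as they then stand; what a row does not reach is not made up. A row lasts 1/12 s, in which the tool goes at most 41.7 mm and 7.16 degrees, less where a joint would pass 70% of its speed; a pose out of reach is approached as far as the arm can. A call is refused whole if a number of a shift passes 41.7 or a number of a turn 0.125, either way. A call with a gripper value outside its range is refused whole. The fingers move at their own pace and stop on an object; "force" is the grip in N (left out, the last holds). Time passes only in rows, so rows that do not move let the fingers close. It gives the time, the measured TCP pose, the force, the opening and the grip force at its end, in the units of the state.
- sense(): the state, without advancing time (a new reading comes with each control period).
- grab_frame(name): name is "side" or "top"; returns a dict with "img" (384x512x3 uint8, red, green, blue), "vertical_fov" (degrees; the focal length in pixels is half the picture's height over the tangent of half this angle, whatever the lens; pixels are square), "cx", "cy" (the principal point, pixels), "R" (3x3) and "t" (3): a world point X has camera coordinates R X + t. Camera axes: x right, y down, z forward; pixel columns grow to the right and rows downward; lengths in mm; the calibration is good to about 2 mm. A picture is of the moment at which its call begins. There is no depth.
- sign_off(): hands the job in; it is judged then, once.
The state is a dict: "clock": time; "qpos": joint angles; "qvel": joint speeds; "joint_efforts": joint torques, N m; "eef_pos": TCP position; "tcp_rot": TCP orientation; "contact_force": force on the tool from outside, world axes, zero at the start; "wrist_torque": the same for the moment, N m; "opening": opening from 0.0 (shut) to 1.0 (fully open); "grasp_force": force on a finger pad.
Only numpy, scipy, OpenCV 4.12 (cv2) and the standard library are available. Lean on these libraries where they do the work, as an engineer would, in place of code of your own. Each camera call takes 0.05 s, during which the arm holds its last target. There are 200 camera calls.

## Working session

There is one attempt and no reset: what is moved stays moved. The work goes in short steps, Python scripts to look and compute and a tool call to move; the robot and the scene stay as the last step left them, time stands still between calls to the robot, and variables do not carry over. Pictures are saved under pics/ and viewed, at most 14 in all, crops included, and the job is handed in when it is done.

Besides the shell and the picture viewer there is one more tool, called after "Call:" in YAML: its name, and indented under it one key for each argument. step_arm: Moves the arm, as the interface text tells. Its arguments: {"type":"object","properties":{"motion":{"type":"array","items":{"type":"object","properties":{"claw":{"type":"number"},"delta_pos":{"type":"array","items":{"type":"number"}},"turn":{"type":"number"}}}},"force":{"type":"number"}},"required":["motion"]}

```bash
mkdir -p pics; ls
python3 - <<'E'
from rig import *
import cv2
s=sense();print(s)
for n in("side","top"):
    f=grab_frame(n);cv2.imwrite(f"pics/{n}0.png",cv2.cvtColor(f["img"],cv2.COLOR_RGB2BGR))
    print(n,f["vertical_fov"],f["cx"],f["cy"],f["R"],f["t"])
E
```

```text
pics
{'clock': 0.0, 'qpos': array([ 1.27158884e+00,  3.53655190e-01,  1.63417517e+00, -1.79175736e-05,
        1.15516379e+00, -2.42218561e-03]), 'qvel': array([ 0.00116934, -0.00013476,  0.00045253,  0.00051392,  0.00010767,
       -0.00054706]), 'joint_efforts': array([ 2.53693361e-03, -6.05265284e+01, -3.42076135e+01,  7.06044716e-05,
        9.34877928e-03,  1.76698353e-05]), 'eef_pos': array([182.65748163, 597.21402892, 238.53970471]), 'tcp_rot': array([-3.14019112e+00,  1.29872072e-05,  2.84481461e+00]), 'contact_force': array([ 0.02424399,  0.04534085, -0.51463892]), 'wrist_torque': array([-0.0530999 , -0.00415624, -0.00626632]), 'grasp_force': 0.0, 'opening': 1.000059879422928}
side 54.56161389782994 255.09051133204625 195.12586939756918 [[-0.97700805 -0.21315235 -0.00461988]
 [-0.13501249  0.63532499 -0.7603511 ]
 [ 0.16500574 -0.7422454  -0.64949585]] [542.49201275  83.16099897 974.28330611]
top 50.57658069787855 261.9219112237479 191.280238759195 [[ 0.02560292 -0.99928741  0.02773369]
 [-0.99533889 -0.02806245 -0.09226583]
 [ 0.09297836 -0.02524215 -0.99534811]] [   2.58719471  546.67516114 1141.40915951]
```

View pics/side0.png

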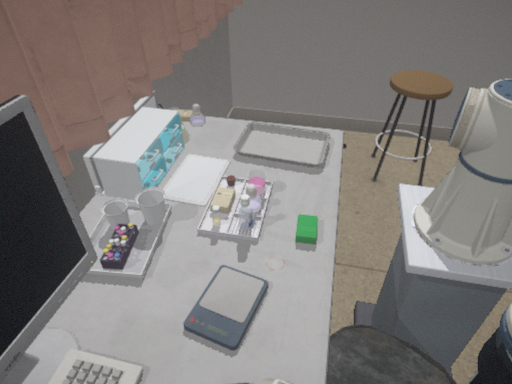

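View pics/top0.png

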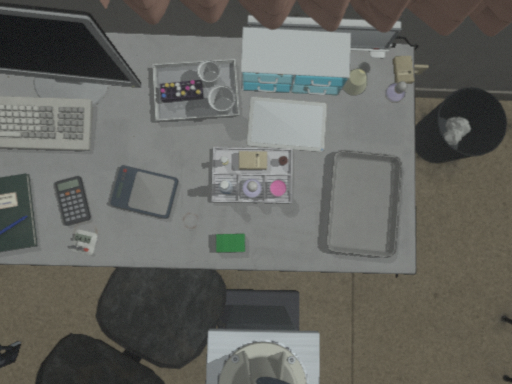

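Side: caddy at about (237,207), tray (283,145), balance (228,305). Top: caddy (251,176) with gel bottle, lamp and beaker at about (226,186), (252,188), (278,188). Slide box is at (252,160), tray at (364,204), balance at (145,190). Next I zoom in.

Run:
```python
import cv2,numpy as np
t=cv2.imread('pics/top0.png');s=cv2.imread('pics/side0.png')
def c(im,x0,y0,w,h,k):
    return cv2.resize(im[y0:y0+h,x0:x0+w],None,fx=k,fy=k,interpolation=cv2.INTER_CUBIC)
a=c(t,202,140,100,72,8)
cv2.imwrite('pics/c1.png',a)
cv2.imwrite('pics/c2.png',c(s,190,165,100,75,8))
b=np.vstack([c(t,100,145,310,120,2.5)])
cv2.imwrite('pics/c3.png',b)
```

```text
(no output)
```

View pics/c1.png

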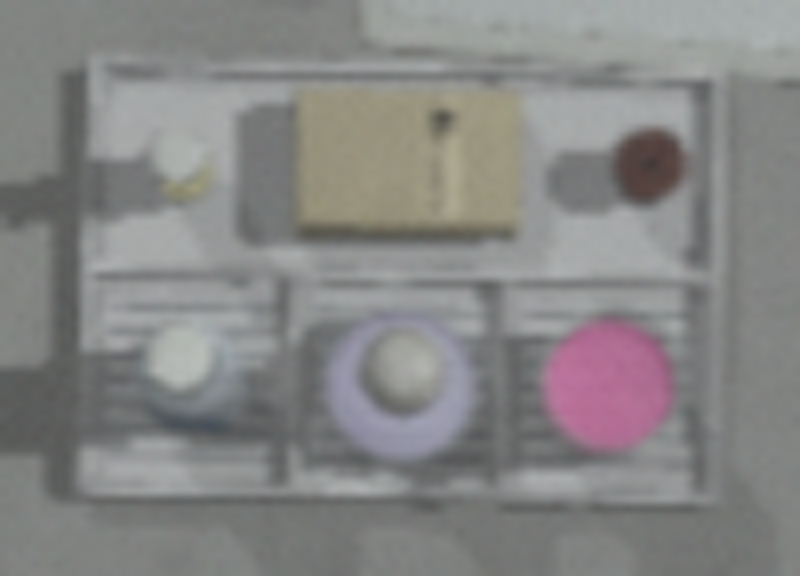

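View pics/c2.png

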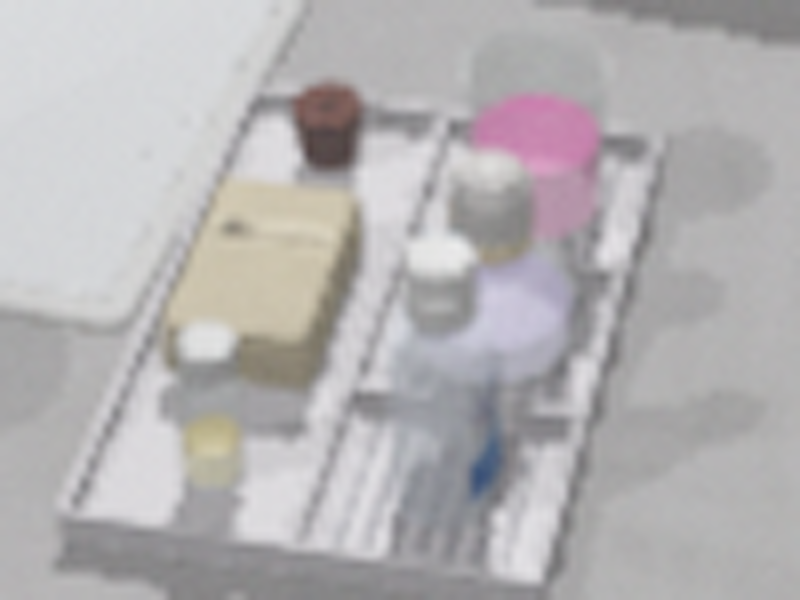

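View pics/c3.png

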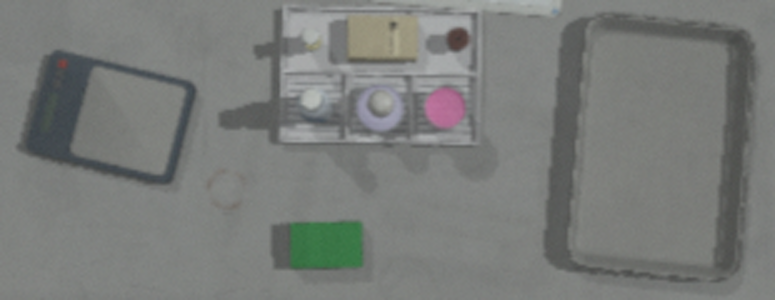

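c1/c2 show the bays from left (+y) to right: gel bottle, lamp, beaker. The vial is at the left end of the rear compartment and the stopper at the right end. In c3 the caddy corners are clear. The pan corners are about (96,67), (189,84), (168,180) and (72,158), and the tray spans x 562–755.

```bash
cat > h.py <<'E'
from rig import *
import cv2,numpy as np
def ray(f,u,v,z):
    F=f["img"].shape[0]/2/np.tan(np.radians(f["vertical_fov"]/2))
    R=np.array(f["R"]);t=np.array(f["t"]);c=-R.T@t
    d=R.T@np.array([(u-f["cx"])/F,(v-f["cy"])/F,1.])
    return c+d*(z-c[2])/d[2]
def fit(model,world):
    m=np.array(model,float);w=np.array(world)[:,:2]
    mc,wc=m.mean(0),w.mean(0);a=m-mc;b=w-wc
    th=np.arctan2((a[:,0]*b[:,1]-a[:,1]*b[:,0]).sum(),(a*b).sum())
    R=np.array([[np.cos(th),-np.sin(th)],[np.sin(th),np.cos(th)]])
    o=wc-R@mc
    return o,th,R,(w-(m@R.T+o)).round(1)
E
python3 - <<'E'
from h import *
f=grab_frame("top");g=grab_frame("side")
p1=lambda u,v,z:ray(f,202+(u+.5)/8-.5,140+(v+.5)/8-.5,z)
p2=lambda u,v,z:ray(g,190+(u+.5)/8-.5,165+(v+.5)/8-.5,z)
p3=lambda u,v,z:ray(f,100+(u+.5)/2.5-.5,145+(v+.5)/2.5-.5,z)
print("partition/left etc")
o,th,R,r=fit([[78,116],[78,-116],[-82,-116],[-82,116]],[p1(90,60,14),p1(728,72,14),p1(716,505,14),p1(78,497,14)])
print("caddy",o,th,r.tolist())
for n,x,y in(("gel",-40,76),("lamp",-40,0),("beaker",-40,-76),("box",38,0)):print(n,R@[x,y]+o)
print("side caddy corners",[p2(*q,14)[:2].round() for q in((255,97),(662,140),(548,585),(62,518))],(R@np.array([[78,-116],[-82,-116],[-82,116],[78,116]]).T).T+o)
print("obs top gel",p1(180,356,103),"lamp",p1(403,370,78),"beak25",p1(608,385,40),"box",p1(409,162,31),"vial",p1(180,157,64),"stop",p1(650,165,30))
print("obs side gel",p2(441,262,103),"lamp",p2(492,172,78),"box",p2(262,255,31),"vial",p2(207,342,64),"stop",p2(328,96,30))
P=[p3(96,67,16),p3(189,87,16),p3(166,180,16),p3(72,158,16)];print("pan",np.mean(P,0),P)
o,th,R,r=fit([[61,86],[61,-86],[-61,-86],[-61,86]],[p3(58,50,16),p3(196,82,16),p3(168,184,16),p3(20,152,16)])
print("bal",o,th,R@[0,-22]+o,r.tolist())
o,th,R,r=fit([[150,102],[150,-102],[-150,-102],[-150,102]],[p3(588,13,23),p3(754,30,23),p3(737,280,23),p3(563,267,23)])
print("tray",o,th,r.tolist())
E
```

```text
partition/left etc
caddy [596.66304987  46.96708331] 0.009319872482949776 [[-0.6, -0.1], [0.1, -1.3], [0.9, 1.5], [-0.3, -0.1]]
gel [555.956487   122.59099315]
lamp [556.66478705  46.5942938 ]
beaker [557.37308711 -29.40240554]
box [634.66139954  47.32123333]
side caddy corners [array([672., -59.]), array([517., -65.]), array([512., 162.]), array([670., 166.])] [[675.74075191 -68.30093932]
 [515.74770066 -69.79209733]
 [513.58552154 162.19782698]
 [673.57857279 163.68898499]]
obs top gel [555.67885467 121.0676896  103.        ] lamp [555.7588655   46.38836072  78.        ] beak25 [556.5238851  -26.48716685  40.        ] box [635.95945381  46.31428881  31.        ] vial [629.6431907  126.12846248  64.        ] stop [637.6743784  -40.52259813  30.        ]
obs side gel [554.92035921 118.72024492 103.        ] lamp [556.39789635  43.00821734  78.        ] box [637.0919231   47.27267117  31.        ] vial [629.67253589 128.02362879  64.        ] stop [638.70319939 -45.09336623  30.        ]
pan [531.06260962 332.29563484  16.        ] [array([594.44448012, 375.3881438 ,  16.        ]), array([574.33857387, 267.76223834,  16.        ]), array([466.60618617, 289.06528008,  16.        ]), array([488.86119832, 396.96687715,  16.        ])]
bal [537.37953995 355.66359114] -0.21587850000436357 [532.66701632 334.17424213] [[-2.5, -6.7], [1.8, 1.4], [2.7, 1.9], [-2.1, 3.4]]
tray [ 520.62761437 -278.53473609] -0.0746152923805002 [[-3.9, -4.6], [-2.9, 3.3], [6.0, 2.4], [0.8, -1.0]]
```

Everything agrees with the beds-in-bays geometry. Plan, in mm: caddy yaw ≈ 0.009, gel (555.5,121), lamp (556,46), beaker (557,-29), box (635.5,47), pan (532,333), tray centre (521,-279). The tool will be at yaw ≈ 1.58, so tool x points along world y and tool y along world x. First I work out the transit.

```bash
cat >> h.py <<'E'
def rows(tx,ty,tz,yaw,n):
    "tool-frame rows to reach a world point and yaw in n equal steps"
    s=sense();p=np.array(s["eef_pos"]);y=s["tcp_rot"][2]
    D=(np.array([tx,ty,tz])-p)/n;t=-((yaw-y+np.pi)%(2*np.pi)-np.pi)
    for i in range(n):
        dt=np.clip(t,-.125,.125)
        print(np.round([D[0]*np.cos(y)+D[1]*np.sin(y),D[0]*np.sin(y)-D[1]*np.cos(y),-D[2]],1).tolist(),round(dt,3))
        t-=dt;y-=dt
E
python3 -c "
from h import *
rows(557,-29,200,1.58,22)"
```

```text
[-24.6, -22.3, 1.8] 0.125
[-27.2, -19.0, 1.8] 0.125
[-29.3, -15.5, 1.8] 0.125
[-31.0, -11.7, 1.8] 0.125
[-32.3, -7.7, 1.8] 0.125
[-33.0, -3.7, 1.8] 0.125
[-33.2, 0.5, 1.8] 0.125
[-32.8, 4.6, 1.8] 0.125
[-32.0, 8.7, 1.8] 0.125
[-30.7, 12.6, 1.8] 0.125
[-28.9, 16.3, 1.8] 0.015
[-28.6, 16.8, 1.8] 0.0
[-28.6, 16.8, 1.8] 0.0
[-28.6, 16.8, 1.8] 0.0
[-28.6, 16.8, 1.8] 0.0
[-28.6, 16.8, 1.8] 0.0
[-28.6, 16.8, 1.8] 0.0
[-28.6, 16.8, 1.8] 0.0
[-28.6, 16.8, 1.8] 0.0
[-28.6, 16.8, 1.8] 0.0
[-28.6, 16.8, 1.8] 0.0
[-28.6, 16.8, 1.8] 0.0
```

Call:
step_arm:
  motion:
    - {"claw": 72, "delta_pos": [-24.6, -22.3, 1.8], "turn": 0.125}
    - {"claw": 72, "delta_pos": [-27.2, -19, 1.8], "turn": 0.125}
    - {"claw": 72, "delta_pos": [-29.3, -15.5, 1.8], "turn": 0.125}
    - {"claw": 72, "delta_pos": [-31, -11.7, 1.8], "turn": 0.125}
    - {"claw": 72, "delta_pos": [-32.3, -7.7, 1.8], "turn": 0.125}
    - {"claw": 72, "delta_pos": [-33, -3.7, 1.8], "turn": 0.125}
    - {"claw": 72, "delta_pos": [-33.2, 0.5, 1.8], "turn": 0.125}
    - {"claw": 72, "delta_pos": [-32.8, 4.6, 1.8], "turn": 0.125}
  force: 30

```text
clock: 0.87
eef_pos: [319.3, 368.3, 224.8]
tcp_rot: [3.141, -0.0, 1.839]
contact_force: [0.8, 1.6, 0.7]
opening: 0.841
grasp_force: 0.0
```

Call:
step_arm:
  motion:
    - {"claw": 72, "delta_pos": [-32, 8.7, 1.8], "turn": 0.125}
    - {"claw": 72, "delta_pos": [-30.7, 12.6, 1.8], "turn": 0.125}
    - {"claw": 72, "delta_pos": [-28.9, 16.3, 1.8], "turn": 0.015}
    - {"claw": 72, "delta_pos": [-28.6, 16.8, 1.8], "turn": 0}
    - {"claw": 72, "delta_pos": [-28.6, 16.8, 1.8], "turn": 0}
    - {"claw": 72, "delta_pos": [-28.6, 16.8, 1.8], "turn": 0}
    - {"claw": 72, "delta_pos": [-28.6, 16.8, 1.8], "turn": 0}
    - {"claw": 72, "delta_pos": [-28.6, 16.8, 1.8], "turn": 0}

```text
clock: 1.53
eef_pos: [455.7, 140.6, 210.5]
tcp_rot: [3.141, -0.0, 1.58]
contact_force: [1.1, -0.3, -0.3]
opening: 0.844
grasp_force: 0.0
```

Call:
step_arm:
  motion:
    - {"claw": 72, "delta_pos": [-28.6, 16.8, 1.8], "turn": 0}
    - {"claw": 72, "delta_pos": [-28.6, 16.8, 1.8], "turn": 0}
    - {"claw": 72, "delta_pos": [-28.6, 16.8, 1.8], "turn": 0}
    - {"claw": 72, "delta_pos": [-28.6, 16.8, 1.8], "turn": 0}
    - {"claw": 72, "delta_pos": [-28.6, 16.8, 1.8], "turn": 0}
    - {"claw": 72, "delta_pos": [-28.6, 16.8, 1.8], "turn": 0}
    - {"claw": 72, "delta_pos": [0, 0, 0], "turn": 0}
    - {"claw": 72, "delta_pos": [0, 0, 0], "turn": 0}

```text
clock: 2.2
eef_pos: [557.9, -30.0, 199.2]
tcp_rot: [-3.141, -0.0, 1.577]
contact_force: [-0.8, -0.4, -0.7]
opening: 0.84
grasp_force: 0.0
```

Call:
step_arm:
  motion:
    - {"claw": 72, "delta_pos": [1, -0.5, 30], "turn": 0}
    - {"claw": 72, "delta_pos": [0, 0, 30], "turn": 0}
    - {"claw": 72, "delta_pos": [0, 0, 30], "turn": 0}
    - {"claw": 72, "delta_pos": [0, 0, 30], "turn": 0}
    - {"claw": 72, "delta_pos": [0, 0, 20], "turn": 0}
    - {"claw": 72, "delta_pos": [0, 0, 14], "turn": 0}
    - {"claw": 72, "delta_pos": [0, 0, 0], "turn": 0}
    - {"claw": 64, "delta_pos": [0, 0, 0], "turn": 0}

```text
clock: 2.87
eef_pos: [556.1, -26.7, 45.4]
tcp_rot: [-3.14, -0.0, 1.581]
contact_force: [-0.0, -0.5, 0.4]
opening: 0.755
grasp_force: 0.0
```

Run:
```python
from h import *
f=grab_frame("side")["img"];g=grab_frame("top")["img"]
a=cv2.resize(f[120:270,160:310],(600,600),interpolation=3)[:560,:400]
a=cv2.resize(f[110:245,190:290],(400,540),interpolation=3);b=cv2.resize(g[110:245,202:302],(400,540),interpolation=3)
cv2.imwrite('pics/p1.png',cv2.cvtColor(np.hstack([a,b]),cv2.COLOR_RGB2BGR))
```

```text
(no output)
```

View pics/p1.png

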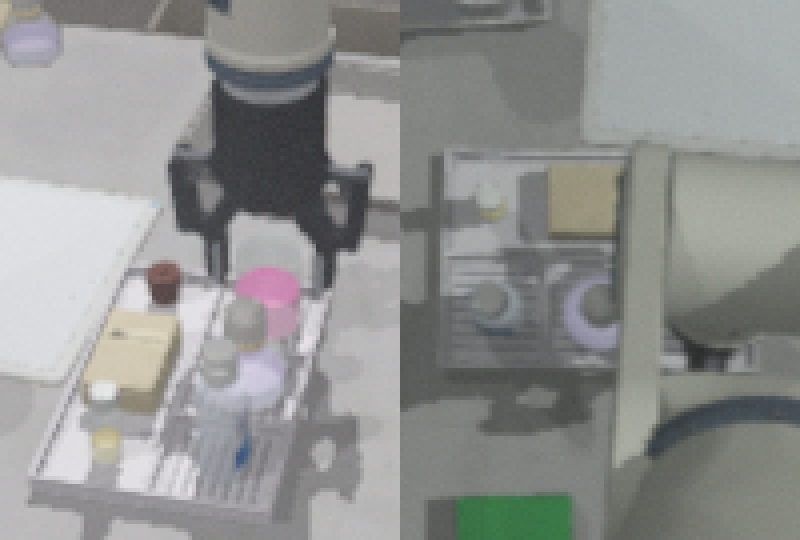

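The side view shows the fingers straddling the beaker (about (270,290) in the crop), clear of the stopper and lamp. Closing and lifting.

Call:
step_arm:
  motion:
    - {"claw": 40, "delta_pos": [0, 0, 0], "turn": 0}
    - {"claw": 40, "delta_pos": [0, 0, 0], "turn": 0}
    - {"claw": 40, "delta_pos": [0, 0, 0], "turn": 0}
    - {"claw": 40, "delta_pos": [0, 0, 0], "turn": 0}
    - {"claw": 40, "delta_pos": [0, 0, 0], "turn": 0}
  force: 35

```text
clock: 3.38
eef_pos: [557.9, -27.5, 47.3]
tcp_rot: [3.139, -0.0, 1.58]
contact_force: [-0.4, 0.8, 5.4]
opening: 0.594
grasp_force: 35.6
```

Call:
step_arm:
  motion:
    - {"claw": 40, "delta_pos": [0, 0, -8], "turn": 0}
    - {"claw": 40, "delta_pos": [0, 0, -20], "turn": 0}
    - {"claw": 40, "delta_pos": [0, 0, -30], "turn": 0}
    - {"claw": 40, "delta_pos": [-15, 0, -22], "turn": 0}

```text
clock: 3.72
eef_pos: [557.4, -41.2, 128.2]
tcp_rot: [3.141, -0.001, 1.581]
contact_force: [0.6, -0.2, -0.1]
opening: 0.597
grasp_force: 36.6
```

Call:
step_arm:
  motion:
    - {"claw": 40, "delta_pos": [-22, 5, 0], "turn": 0}
    - {"claw": 40, "delta_pos": [-35, 5, 0], "turn": 0}
    - {"claw": 40, "delta_pos": [-40, 6, 0], "turn": 0}
    - {"claw": 40, "delta_pos": [-40, 6, 0], "turn": 0}
    - {"claw": 40, "delta_pos": [-40, 6, 0], "turn": 0}
    - {"claw": 40, "delta_pos": [-40, 6, 0], "turn": 0}
    - {"claw": 40, "delta_pos": [-35, 5, 0], "turn": 0}
    - {"claw": 40, "delta_pos": [-22, 4, 0], "turn": 0}

```text
clock: 4.38
eef_pos: [602.9, -320.1, 127.1]
tcp_rot: [3.14, 0.002, 1.578]
contact_force: [0.3, -0.7, -0.0]
opening: 0.595
grasp_force: 36.6
```

Call:
step_arm:
  motion:
    - {"claw": 40, "delta_pos": [0, 0, 20], "turn": 0}
    - {"claw": 40, "delta_pos": [0, 0, 30], "turn": 0}
    - {"claw": 40, "delta_pos": [0, 0, 20], "turn": 0}
    - {"claw": 40, "delta_pos": [0, 0, 5], "turn": 0}
    - {"claw": 40, "delta_pos": [0, 0, 3], "turn": 0}
    - {"claw": 40, "delta_pos": [0, 0, 2], "turn": 0}
    - {"claw": 40, "delta_pos": [0, 0, 2], "turn": 0}
    - {"claw": 40, "delta_pos": [0, 0, 0], "turn": 0}

```text
clock: 5.05
eef_pos: [603.4, -316.4, 44.9]
tcp_rot: [3.14, 0.001, 1.58]
contact_force: [-0.4, -0.6, -0.1]
opening: 0.599
grasp_force: 36.6
```

Call:
step_arm:
  motion:
    - {"claw": 40, "delta_pos": [0, 0, 1.5], "turn": 0}
    - {"claw": 40, "delta_pos": [0, 0, 1.5], "turn": 0}
    - {"claw": 40, "delta_pos": [0, 0, 0], "turn": 0}

```text
clock: 5.3
eef_pos: [603.5, -316.5, 42.8]
tcp_rot: [3.14, 0.001, 1.58]
contact_force: [-2.0, 1.7, 11.6]
opening: 0.597
grasp_force: 37.5
```

Call:
step_arm:
  motion:
    - {"claw": 70, "delta_pos": [0, 0, 0], "turn": 0}
    - {"claw": 70, "delta_pos": [0, 0, 0], "turn": 0}
    - {"claw": 70, "delta_pos": [0, 0, 0], "turn": 0}
    - {"claw": 70, "delta_pos": [0, 0, -15], "turn": 0}
    - {"claw": 60, "delta_pos": [0, 0, -35], "turn": 0}
    - {"claw": 60, "delta_pos": [0, 0, -40], "turn": 0}
    - {"claw": 60, "delta_pos": [10, 0, -35], "turn": 0}
    - {"claw": 60, "delta_pos": [30, -4, 0], "turn": 0}

```text
clock: 5.97
eef_pos: [602.9, -280.6, 174.8]
tcp_rot: [3.129, 0.007, 1.578]
contact_force: [1.3, -0.9, 0.5]
opening: 0.698
grasp_force: 0.0
```

Call:
step_arm:
  motion:
    - {"claw": 60, "delta_pos": [40, -6, 0], "turn": 0}
    - {"claw": 60, "delta_pos": [40, -6, 0], "turn": 0}
    - {"claw": 60, "delta_pos": [40, -6, 0], "turn": 0}
    - {"claw": 60, "delta_pos": [40, -6, 0], "turn": 0}
    - {"claw": 60, "delta_pos": [40, -6, 0], "turn": 0}
    - {"claw": 60, "delta_pos": [40, -6, 0], "turn": 0}
    - {"claw": 60, "delta_pos": [40, -6, 0], "turn": 0}
    - {"claw": 60, "delta_pos": [36, -2, 0], "turn": 0}

```text
clock: 6.63
eef_pos: [550.4, 41.5, 166.8]
tcp_rot: [3.141, -0.0, 1.58]
contact_force: [1.4, 0.6, -0.5]
opening: 0.702
grasp_force: 0.0
```

Call:
step_arm:
  motion:
    - {"claw": 60, "delta_pos": [4, 0, 0], "turn": 0}
    - {"claw": 60, "delta_pos": [0, 0, 0], "turn": 0}
    - {"claw": 60, "delta_pos": [0, 0, 0], "turn": 0}

```text
clock: 6.88
eef_pos: [551.6, 43.3, 166.4]
tcp_rot: [3.141, 0.0, 1.581]
contact_force: [0.0, -0.5, -0.1]
opening: 0.701
grasp_force: 0.0
```

Call:
step_arm:
  motion:
    - {"claw": 60, "delta_pos": [2, 4.5, 30], "turn": 0}
    - {"claw": 60, "delta_pos": [0, 0, 30], "turn": 0}
    - {"claw": 60, "delta_pos": [0, 0, 25], "turn": 0}
    - {"claw": 60, "delta_pos": [0, 0, 12], "turn": 0}
    - {"claw": 60, "delta_pos": [0, 0, 0], "turn": 0}
    - {"claw": 60, "delta_pos": [0, 0, 0], "turn": 0}

```text
clock: 7.38
eef_pos: [556.0, 44.4, 68.8]
tcp_rot: [-3.141, 0.0, 1.578]
contact_force: [-0.3, -0.7, 0.3]
opening: 0.704
grasp_force: 0.0
```

Call:
step_arm:
  motion:
    - {"claw": 18, "delta_pos": [0, 0, 0], "turn": 0}
    - {"claw": 18, "delta_pos": [0, 0, 0], "turn": 0}
    - {"claw": 18, "delta_pos": [0, 0, 0], "turn": 0}
    - {"claw": 18, "delta_pos": [0, 0, 0], "turn": 0}
    - {"claw": 18, "delta_pos": [0, 0, 0], "turn": 0}
    - {"claw": 18, "delta_pos": [0, 0, 0], "turn": 0}

```text
clock: 7.88
eef_pos: [557.1, 45.5, 70.3]
tcp_rot: [3.139, -0.0, 1.58]
contact_force: [-0.1, -0.3, 7.1]
opening: 0.324
grasp_force: 34.3
```

Call:
step_arm:
  motion:
    - {"claw": 18, "delta_pos": [0, 0, -10], "turn": 0}
    - {"claw": 18, "delta_pos": [0, 0, -25], "turn": 0}
    - {"claw": 18, "delta_pos": [0, 0, -30], "turn": 0}
    - {"claw": 18, "delta_pos": [-10, 0, -15], "turn": 0}
    - {"claw": 18, "delta_pos": [-25, -5, 0], "turn": 0}
    - {"claw": 18, "delta_pos": [-35, -5, 0], "turn": 0}
    - {"claw": 18, "delta_pos": [-40, -5, 0], "turn": 0}
    - {"claw": 18, "delta_pos": [-40, -5, 0], "turn": 0}

```text
clock: 8.55
eef_pos: [536.8, -105.7, 149.9]
tcp_rot: [3.141, 0.0, 1.582]
contact_force: [1.2, -0.2, -2.1]
opening: 0.321
grasp_force: 35.3
```

Call:
step_arm:
  motion:
    - {"claw": 18, "delta_pos": [-40, -5, 0], "turn": 0}
    - {"claw": 18, "delta_pos": [-40, -5, 0], "turn": 0}
    - {"claw": 18, "delta_pos": [-35, -5, 0], "turn": 0}
    - {"claw": 18, "delta_pos": [-20, 0, 0], "turn": 0}
    - {"claw": 18, "delta_pos": [0, 0, 20], "turn": 0}
    - {"claw": 18, "delta_pos": [0, 0, 30], "turn": 0}
    - {"claw": 18, "delta_pos": [0, 0, 20], "turn": 0}
    - {"claw": 18, "delta_pos": [0, 0, 6], "turn": 0}

```text
clock: 9.22
eef_pos: [521.4, -239.2, 70.5]
tcp_rot: [-3.138, -0.002, 1.579]
contact_force: [-0.5, 0.2, -2.0]
opening: 0.317
grasp_force: 35.3
```

Call:
step_arm:
  motion:
    - {"claw": 18, "delta_pos": [0, 0, 2], "turn": 0}
    - {"claw": 18, "delta_pos": [0, 0, 2], "turn": 0}
    - {"claw": 18, "delta_pos": [0, 0, 0], "turn": 0}
    - {"claw": 18, "delta_pos": [0, 0, 0], "turn": 0}

```text
clock: 9.55
eef_pos: [524.3, -240.1, 70.0]
tcp_rot: [3.14, 0.001, 1.58]
contact_force: [-0.3, 0.9, -2.1]
opening: 0.321
grasp_force: 35.3
```

Call:
step_arm:
  motion:
    - {"claw": 18, "delta_pos": [0, 0, 2], "turn": 0}
    - {"claw": 18, "delta_pos": [0, 0, 1.5], "turn": 0}
    - {"claw": 18, "delta_pos": [0, 0, 0], "turn": 0}

```text
clock: 9.8
eef_pos: [524.2, -240.1, 66.0]
tcp_rot: [3.14, 0.001, 1.58]
contact_force: [0.0, 0.1, 4.5]
opening: 0.316
grasp_force: 35.9
```

Call:
step_arm:
  motion:
    - {"claw": 55, "delta_pos": [0, 0, 0], "turn": 0}
    - {"claw": 55, "delta_pos": [0, 0, 0], "turn": 0}
    - {"claw": 55, "delta_pos": [0, 0, 0], "turn": 0}
    - {"claw": 55, "delta_pos": [0, 0, -15], "turn": 0}
    - {"claw": 55, "delta_pos": [0, 0, -35], "turn": 0}
    - {"claw": 55, "delta_pos": [0, 0, -40], "turn": 0}
    - {"claw": 55, "delta_pos": [10, 0, -30], "turn": 0}
    - {"claw": 55, "delta_pos": [30, 2, 0], "turn": 0}

```text
clock: 10.47
eef_pos: [528.6, -203.2, 191.6]
tcp_rot: [3.132, 0.005, 1.577]
contact_force: [1.2, 0.4, 0.4]
opening: 0.644
grasp_force: 0.0
```

Call:
step_arm:
  motion:
    - {"claw": 55, "delta_pos": [40, 4, 0], "turn": 0}
    - {"claw": 55, "delta_pos": [40, 4, 0], "turn": 0}
    - {"claw": 55, "delta_pos": [40, 4, 0], "turn": 0}
    - {"claw": 55, "delta_pos": [40, 4, 0], "turn": 0}
    - {"claw": 55, "delta_pos": [40, 4, 0], "turn": 0}
    - {"claw": 55, "delta_pos": [40, 4, 0], "turn": 0}
    - {"claw": 55, "delta_pos": [40, 4, 0], "turn": 0}
    - {"claw": 55, "delta_pos": [35, 2, 0], "turn": 0}

```text
clock: 11.13
eef_pos: [552.2, 117.9, 185.3]
tcp_rot: [3.141, -0.0, 1.58]
contact_force: [0.8, -0.0, 0.4]
opening: 0.642
grasp_force: 0.0
```

Call:
step_arm:
  motion:
    - {"claw": 55, "delta_pos": [5, 0, 0], "turn": 0}
    - {"claw": 55, "delta_pos": [0, 0, 0], "turn": 0}
    - {"claw": 55, "delta_pos": [0, 0, 0], "turn": 0}

```text
clock: 11.38
eef_pos: [551.9, 120.3, 185.0]
tcp_rot: [-3.141, 0.001, 1.581]
contact_force: [0.2, -0.3, 0.3]
opening: 0.641
grasp_force: 0.0
```

Call:
step_arm:
  motion:
    - {"claw": 55, "delta_pos": [0.5, 4, 30], "turn": 0}
    - {"claw": 55, "delta_pos": [0, 0, 30], "turn": 0}
    - {"claw": 55, "delta_pos": [0, 0, 30], "turn": 0}
    - {"claw": 55, "delta_pos": [0, 0, 22], "turn": 0}
    - {"claw": 55, "delta_pos": [0, 0, 11], "turn": 0}
    - {"claw": 55, "delta_pos": [0, 0, 0], "turn": 0}
    - {"claw": 55, "delta_pos": [0, 0, 0], "turn": 0}

```text
clock: 11.97
eef_pos: [556.4, 120.0, 62.4]
tcp_rot: [-3.141, 0.0, 1.579]
contact_force: [-0.4, -0.3, 0.7]
opening: 0.647
grasp_force: 0.0
```

Call:
step_arm:
  motion:
    - {"claw": 22, "delta_pos": [0, 0, 0], "turn": 0}
    - {"claw": 22, "delta_pos": [0, 0, 0], "turn": 0}
    - {"claw": 22, "delta_pos": [0, 0, 0], "turn": 0}
    - {"claw": 22, "delta_pos": [0, 0, 0], "turn": 0}
    - {"claw": 22, "delta_pos": [0, 0, 0], "turn": 0}
    - {"claw": 22, "delta_pos": [0, 0, 0], "turn": 0}

```text
clock: 12.47
eef_pos: [557.2, 121.1, 63.9]
tcp_rot: [3.139, -0.0, 1.58]
contact_force: [-2.2, 0.1, 6.9]
opening: 0.355
grasp_force: 34.7
```

Call:
step_arm:
  motion:
    - {"claw": 22, "delta_pos": [0, 0, -10], "turn": 0}
    - {"claw": 22, "delta_pos": [0, 0, -25], "turn": 0}
    - {"claw": 22, "delta_pos": [0, 0, -35], "turn": 0}
    - {"claw": 22, "delta_pos": [-10, -4, -25], "turn": 0}
    - {"claw": 22, "delta_pos": [-25, -8, 0], "turn": 0}
    - {"claw": 22, "delta_pos": [-36, -10, 0], "turn": 0}
    - {"claw": 22, "delta_pos": [-40, -11, 0], "turn": 0}
    - {"claw": 22, "delta_pos": [-40, -11, 0], "turn": 0}

```text
clock: 13.13
eef_pos: [513.1, -31.4, 158.5]
tcp_rot: [3.14, 0.0, 1.582]
contact_force: [1.9, 0.1, -1.7]
opening: 0.363
grasp_force: 35.5
```

Call:
step_arm:
  motion:
    - {"claw": 22, "delta_pos": [-40, -11, 0], "turn": 0}
    - {"claw": 22, "delta_pos": [-40, -11, 0], "turn": 0}
    - {"claw": 22, "delta_pos": [-40, -11, 0], "turn": 0}
    - {"claw": 22, "delta_pos": [-40, -11, 0], "turn": 0}
    - {"claw": 22, "delta_pos": [-40, -11, 0], "turn": 0}
    - {"claw": 22, "delta_pos": [-40, -11, 0], "turn": 0}
    - {"claw": 22, "delta_pos": [-30, -7, 0], "turn": 0}
    - {"claw": 22, "delta_pos": [-15, 0, 0], "turn": 0}

```text
clock: 13.8
eef_pos: [441.9, -319.5, 158.3]
tcp_rot: [3.141, 0.002, 1.578]
contact_force: [-0.5, -0.5, -1.7]
opening: 0.357
grasp_force: 35.5
```

Call:
step_arm:
  motion:
    - {"claw": 22, "delta_pos": [0, 0, 20], "turn": 0}
    - {"claw": 22, "delta_pos": [0, 0, 35], "turn": 0}
    - {"claw": 22, "delta_pos": [0, 0, 28], "turn": 0}
    - {"claw": 22, "delta_pos": [0, 0, 9], "turn": 0}
    - {"claw": 22, "delta_pos": [0, 0, 2], "turn": 0}
    - {"claw": 22, "delta_pos": [0, 0, 0], "turn": 0}
    - {"claw": 22, "delta_pos": [0, 0, 0], "turn": 0}

```text
clock: 14.38
eef_pos: [444.3, -316.4, 64.7]
tcp_rot: [3.14, 0.001, 1.58]
contact_force: [0.8, -0.1, 0.3]
opening: 0.359
grasp_force: 35.5
```

Call:
step_arm:
  motion:
    - {"claw": 22, "delta_pos": [0, 0, 2], "turn": 0}
    - {"claw": 22, "delta_pos": [0, 0, 2], "turn": 0}
    - {"claw": 22, "delta_pos": [0, 0, 0], "turn": 0}

```text
clock: 14.63
eef_pos: [443.5, -316.3, 59.8]
tcp_rot: [3.141, 0.001, 1.58]
contact_force: [-0.8, 0.9, -3.0]
opening: 0.36
grasp_force: 35.5
```

Call:
step_arm:
  motion:
    - {"claw": 22, "delta_pos": [0, 0, 1.5], "turn": 0}
    - {"claw": 22, "delta_pos": [0, 0, 0], "turn": 0}

```text
clock: 14.8
eef_pos: [443.6, -316.6, 59.5]
tcp_rot: [3.141, 0.001, 1.58]
contact_force: [-4.2, 2.1, 17.6]
opening: 0.359
grasp_force: 37.7
```

Call:
step_arm:
  motion:
    - {"claw": 55, "delta_pos": [0, 0, -1], "turn": 0}
    - {"claw": 55, "delta_pos": [0, 0, 0], "turn": 0}
    - {"claw": 55, "delta_pos": [0, 0, 0], "turn": 0}
    - {"claw": 60, "delta_pos": [0, 0, -15], "turn": 0}
    - {"claw": 62, "delta_pos": [0, 0, -35], "turn": 0}
    - {"claw": 62, "delta_pos": [0, 0, -40], "turn": 0}
    - {"claw": 62, "delta_pos": [5, 3, -35], "turn": 0}
    - {"claw": 62, "delta_pos": [20, 10, 0], "turn": 0}

```text
clock: 15.47
eef_pos: [458.7, -294.6, 190.5]
tcp_rot: [3.133, 0.007, 1.578]
contact_force: [1.7, -0.7, 0.7]
opening: 0.723
grasp_force: 0.0
```

Call:
step_arm:
  motion:
    - {"claw": 62, "delta_pos": [35, 18, 0], "turn": 0}
    - {"claw": 62, "delta_pos": [35, 18, 0], "turn": 0}
    - {"claw": 62, "delta_pos": [35, 18, 0], "turn": 0}
    - {"claw": 62, "delta_pos": [35, 18, 0], "turn": 0}
    - {"claw": 62, "delta_pos": [35, 18, 0], "turn": 0}
    - {"claw": 62, "delta_pos": [35, 18, 0], "turn": 0}
    - {"claw": 62, "delta_pos": [35, 18, 0], "turn": 0}
    - {"claw": 62, "delta_pos": [35, 18, 0], "turn": 0}

```text
clock: 16.13
eef_pos: [597.9, -7.7, 183.6]
tcp_rot: [3.142, 0.0, 1.58]
contact_force: [0.3, -1.0, 0.9]
opening: 0.726
grasp_force: 0.0
```

Call:
step_arm:
  motion:
    - {"claw": 62, "delta_pos": [35, 20, 0], "turn": 0}
    - {"claw": 62, "delta_pos": [23, 14, 0], "turn": 0}
    - {"claw": 62, "delta_pos": [0, 0, 0], "turn": 0}
    - {"claw": 62, "delta_pos": [0, 0, 0], "turn": 0}
    - {"claw": 62, "delta_pos": [0, 0, 0], "turn": 0}

```text
clock: 16.55
eef_pos: [630.2, 48.2, 183.2]
tcp_rot: [-3.14, 0.0, 1.58]
contact_force: [0.6, -0.2, -1.0]
opening: 0.728
grasp_force: 0.0
```

Run:
```python
from h import *
f=grab_frame("side")["img"];g=grab_frame("top")["img"]
a=cv2.resize(f[100:260,180:340],(480,480),interpolation=3);b=cv2.resize(g[120:280,310:416],(318,480),interpolation=3)
cv2.imwrite('pics/p2.png',cv2.cvtColor(np.hstack([a,b]),cv2.COLOR_RGB2BGR))
```

```text
(no output)
```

View pics/p2.png

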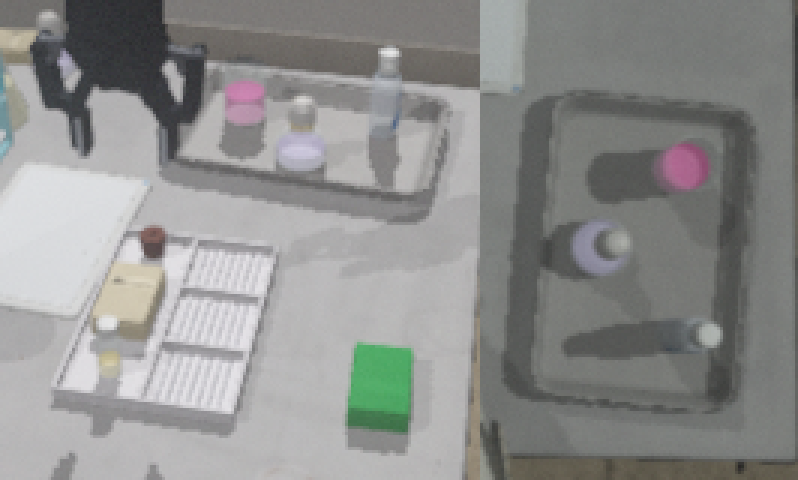

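The crop shows all three standing well inside the tray, the box undisturbed, and the fingertips at full pixels of about (208,151) and (237,153). I'll find the tip height from those.

Run:
```python
from h import *
f=grab_frame("side")
for u,v in((207.7,151.3),(236.7,153.3)):
    a=ray(f,u,v,0);b=ray(f,u,v,200)
    for y in(48,59):
        k=(y-a[1])/(b[1]-a[1]);print(y,a+k*(b-a))
print(sense()["eef_pos"])
```

```text
48 [665.67377557  48.         175.91603014]
59 [661.42273623  59.         183.70614   ]
48 [590.39222159  48.         180.4157037 ]
59 [587.26333118  59.         188.1387413 ]
[630.2828472   47.41217487 183.64888339]
```

Call:
step_arm:
  motion:
    - {"claw": 64, "delta_pos": [0, 5.5, 35], "turn": 0}
    - {"claw": 64, "delta_pos": [0, 0, 40], "turn": 0}
    - {"claw": 64, "delta_pos": [0, 0, 40], "turn": 0}
    - {"claw": 64, "delta_pos": [0, 0, 25], "turn": 0}
    - {"claw": 64, "delta_pos": [0, 0, 12], "turn": 0}
    - {"claw": 64, "delta_pos": [0, 0, 5], "turn": 0}
    - {"claw": 64, "delta_pos": [0, 0, 3], "turn": 0}
    - {"claw": 64, "delta_pos": [0, 0, 0], "turn": 0}

```text
clock: 17.37
eef_pos: [637.2, 48.4, 24.7]
tcp_rot: [3.14, -0.0, 1.579]
contact_force: [0.5, 0.7, -0.0]
opening: 0.753
grasp_force: 0.0
```

Call:
step_arm:
  motion:
    - {"claw": 64, "delta_pos": [0, -0.5, 2.5], "turn": 0}
    - {"claw": 40, "delta_pos": [0, 0, 0], "turn": 0}
    - {"claw": 40, "delta_pos": [0, 0, 0], "turn": 0}
    - {"claw": 40, "delta_pos": [0, 0, 0], "turn": 0}
    - {"claw": 40, "delta_pos": [0, 0, 0], "turn": 0}
    - {"claw": 40, "delta_pos": [0, 0, 0], "turn": 0}
  force: 45

```text
clock: 17.87
eef_pos: [636.9, 48.7, 22.9]
tcp_rot: [3.139, -0.0, 1.58]
contact_force: [-1.6, -0.8, 6.4]
opening: 0.596
grasp_force: 47.3
```

Call:
step_arm:
  motion:
    - {"claw": 40, "delta_pos": [0, 0, -5], "turn": 0}
    - {"claw": 40, "delta_pos": [0, 0, -15], "turn": 0}
    - {"claw": 40, "delta_pos": [0, 0, -30], "turn": 0}
    - {"claw": 40, "delta_pos": [0, 0, -35], "turn": 0}
    - {"claw": 40, "delta_pos": [0, 0, -20], "turn": 0}
    - {"claw": 40, "delta_pos": [0, 0, 0], "turn": 0}

```text
clock: 18.37
eef_pos: [639.0, 49.0, 132.0]
tcp_rot: [3.133, -0.001, 1.58]
contact_force: [1.3, -0.5, -0.8]
opening: 0.593
grasp_force: 47.2
```

Call:
step_arm:
  motion:
    - {"claw": 40, "delta_pos": [20, -7, 0], "turn": 0}
    - {"claw": 40, "delta_pos": [35, -13, 0], "turn": 0}
    - {"claw": 40, "delta_pos": [35, -13, 0], "turn": 0}
    - {"claw": 40, "delta_pos": [38, -14, 0], "turn": 0}
    - {"claw": 40, "delta_pos": [38, -14, 0], "turn": 0}
    - {"claw": 40, "delta_pos": [38, -14, 0], "turn": 0}
    - {"claw": 40, "delta_pos": [35, -13, 0], "turn": 0}
    - {"claw": 40, "delta_pos": [30, -13, 0], "turn": 0}

```text
clock: 19.03
eef_pos: [531.0, 318.9, 125.9]
tcp_rot: [-3.141, -0.0, 1.58]
contact_force: [0.7, 0.3, -1.9]
opening: 0.593
grasp_force: 47.2
```

Call:
step_arm:
  motion:
    - {"claw": 40, "delta_pos": [17, -4, 10], "turn": 0}
    - {"claw": 40, "delta_pos": [0, 0, 30], "turn": 0}
    - {"claw": 40, "delta_pos": [0, 0, 30], "turn": 0}
    - {"claw": 40, "delta_pos": [0, 0, 15], "turn": 0}
    - {"claw": 40, "delta_pos": [0, 0, 5], "turn": 0}
    - {"claw": 40, "delta_pos": [0, 0, 0], "turn": 0}
    - {"claw": 40, "delta_pos": [0, 0, 0], "turn": 0}

```text
clock: 19.62
eef_pos: [528.5, 333.8, 36.6]
tcp_rot: [3.141, -0.0, 1.58]
contact_force: [0.9, 0.4, -0.3]
opening: 0.59
grasp_force: 47.2
```

Run:
```python
from h import *
f=grab_frame("side")["img"];g=grab_frame("top")["img"]
a=cv2.resize(f[240:360,165:285],(480,480),interpolation=3);b=cv2.resize(g[140:240,100:180],(320,400),interpolation=3)
b=np.vstack([b,np.zeros((80,320,3),np.uint8)])
cv2.imwrite('pics/p3.png',cv2.cvtColor(np.hstack([a,b]),cv2.COLOR_RGB2BGR));print(sense()["eef_pos"])
```

```text
[529.21789312 334.12703305  37.55026268]
```

View pics/p3.png

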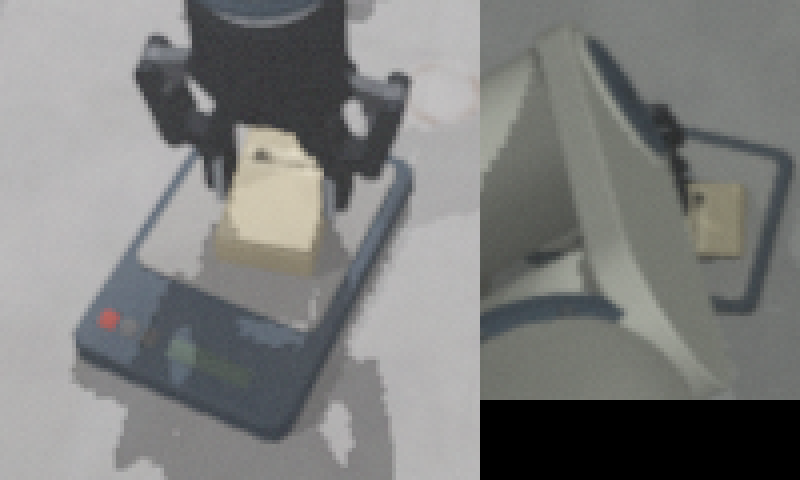

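The box hangs over the middle of the pan (side crop box at (272,200), pan around it). I'll nudge it +3 mm in x and lower it.

Call:
step_arm:
  motion:
    - {"claw": 40, "delta_pos": [0, 3, 1], "turn": 0}
    - {"claw": 40, "delta_pos": [0, 0, 1.5], "turn": 0}
    - {"claw": 40, "delta_pos": [0, 0, 1], "turn": 0}
    - {"claw": 40, "delta_pos": [0, 0, 0], "turn": 0}
    - {"claw": 40, "delta_pos": [0, 0, 0], "turn": 0}

```text
clock: 20.13
eef_pos: [531.2, 333.6, 32.7]
tcp_rot: [-3.142, 0.0, 1.58]
contact_force: [-0.3, 0.2, -1.2]
opening: 0.591
grasp_force: 47.2
```

Call:
step_arm:
  motion:
    - {"claw": 40, "delta_pos": [0, 0, 1], "turn": 0}
    - {"claw": 40, "delta_pos": [0, 0, 1], "turn": 0}
    - {"claw": 40, "delta_pos": [0, 0, 0], "turn": 0}

```text
clock: 20.38
eef_pos: [531.3, 333.8, 32.3]
tcp_rot: [3.141, 0.0, 1.58]
contact_force: [-5.4, -2.9, 16.4]
opening: 0.596
grasp_force: 49.0
```

Contact. Releasing, then moving up and aside towards the tray (gel bottle at about (443.5,-316)).

Call:
step_arm:
  motion:
    - {"claw": 66, "delta_pos": [0, 0, -0.5], "turn": 0}
    - {"claw": 66, "delta_pos": [0, 0, 0], "turn": 0}
    - {"claw": 66, "delta_pos": [0, 0, 0], "turn": 0}
    - {"claw": 66, "delta_pos": [0, 0, -10], "turn": 0}
    - {"claw": 66, "delta_pos": [0, 0, -30], "turn": 0}
    - {"claw": 66, "delta_pos": [0, 0, -40], "turn": 0}
    - {"claw": 60, "delta_pos": [0, 0, -40], "turn": 0}
    - {"claw": 55, "delta_pos": [-20, 0, -40], "turn": 0}

```text
clock: 21.05
eef_pos: [531.6, 317.1, 191.2]
tcp_rot: [3.14, -0.002, 1.581]
contact_force: [0.3, 0.5, 0.3]
opening: 0.649
grasp_force: 0.0
```

Call:
step_arm:
  motion:
    - {"claw": 55, "delta_pos": [-40, -5, 0], "turn": 0}
    - {"claw": 55, "delta_pos": [-40, -5, 0], "turn": 0}
    - {"claw": 55, "delta_pos": [-40, -5, 0], "turn": 0}
    - {"claw": 55, "delta_pos": [-40, -5, 0], "turn": 0}
    - {"claw": 55, "delta_pos": [-40, -5, 0], "turn": 0}
    - {"claw": 55, "delta_pos": [-40, -5, 0], "turn": 0}
    - {"claw": 55, "delta_pos": [-40, -5, 0], "turn": 0}
    - {"claw": 55, "delta_pos": [-40, -5, 0], "turn": 0}

```text
clock: 21.72
eef_pos: [493.8, -7.0, 189.2]
tcp_rot: [3.141, 0.0, 1.58]
contact_force: [1.7, -0.5, 0.3]
opening: 0.644
grasp_force: 0.0
```

Run:
```python
from h import *
F=grab_frame("side");G=grab_frame("top");g=G["img"]
# tan box in both views around balance
for f,(x0,x1,y0,y1) in((F,(165,285,240,360)),(G,(100,190,140,240))):
    im=f["img"][y0:y1,x0:x1].astype(int);m=((im[...,0]-im[...,2]>25)&(im[...,0]-im[...,1]<35)).astype(np.uint8)
    n,l,st,c=cv2.connectedComponentsWithStats(m);i=1+st[1:,4].argmax();u,v=c[i]+[x0,y0];print(st[i],ray(f,u,v,16+20))
cv2.imwrite('pics/p4.png',cv2.cvtColor(cv2.resize(g[120:280,90:420],None,fx=2.4,fy=2.4,interpolation=3),cv2.COLOR_RGB2BGR));print(sense()["eef_pos"])
```

```text
[ 53  30  31  39 811] [528.88605822 336.83148021  36.        ]
[ 37  45  17  17 225] [530.48724242 346.06940281  36.        ]
[493.43318306  -9.9086151  189.06030287]
```

View pics/p4.png

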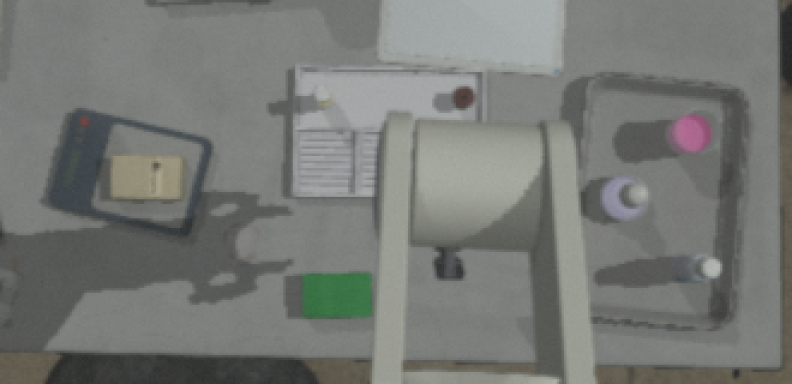

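Top view: the box sits centred on the pan (box (146,177), pan centre about (150,178), which matches given the parallax) and all three are still in the tray. Now the gel bottle goes back.

Call:
step_arm:
  motion:
    - {"claw": 55, "delta_pos": [-36, -6, 0], "turn": 0}
    - {"claw": 55, "delta_pos": [-40, -6.5, 0], "turn": 0}
    - {"claw": 55, "delta_pos": [-40, -6.5, 0], "turn": 0}
    - {"claw": 55, "delta_pos": [-40, -6.5, 0], "turn": 0}
    - {"claw": 55, "delta_pos": [-40, -6.5, 0], "turn": 0}
    - {"claw": 55, "delta_pos": [-40, -6.5, 0], "turn": 0}
    - {"claw": 55, "delta_pos": [-40, -6, 0], "turn": 0}
    - {"claw": 55, "delta_pos": [-28, -5, 0], "turn": 0}

```text
clock: 22.48
eef_pos: [447.4, -312.4, 189.1]
tcp_rot: [3.141, 0.001, 1.579]
contact_force: [0.6, -0.6, 0.8]
opening: 0.643
grasp_force: 0.0
```

Call:
step_arm:
  motion:
    - {"claw": 55, "delta_pos": [0, 0, 0], "turn": 0}
    - {"claw": 55, "delta_pos": [0, 0, 0], "turn": 0}
    - {"claw": 55, "delta_pos": [0, 0, 0], "turn": 0}

```text
clock: 22.73
eef_pos: [447.6, -309.0, 188.5]
tcp_rot: [-3.141, -0.001, 1.579]
contact_force: [-0.5, 0.5, 0.1]
opening: 0.641
grasp_force: 0.0
```

Call:
step_arm:
  motion:
    - {"claw": 55, "delta_pos": [-7.4, -4, 15], "turn": 0}
    - {"claw": 55, "delta_pos": [0, 0, 35], "turn": 0}
    - {"claw": 55, "delta_pos": [0, 0, 35], "turn": 0}
    - {"claw": 55, "delta_pos": [0, 0, 30], "turn": 0}
    - {"claw": 55, "delta_pos": [0, 0, 13], "turn": 0}
    - {"claw": 55, "delta_pos": [0, 0, 0], "turn": 0}
    - {"claw": 55, "delta_pos": [0, 0, 0], "turn": 0}

```text
clock: 23.32
eef_pos: [443.8, -315.7, 60.3]
tcp_rot: [-3.14, -0.001, 1.581]
contact_force: [-0.1, 0.2, 0.6]
opening: 0.64
grasp_force: 0.0
```

Call:
step_arm:
  motion:
    - {"claw": 22, "delta_pos": [0, 0, 0], "turn": 0}
    - {"claw": 22, "delta_pos": [0, 0, 0], "turn": 0}
    - {"claw": 22, "delta_pos": [0, 0, 0], "turn": 0}
    - {"claw": 22, "delta_pos": [0, 0, 0], "turn": 0}
    - {"claw": 22, "delta_pos": [0, 0, 0], "turn": 0}
    - {"claw": 22, "delta_pos": [0, 0, 0], "turn": 0}
  force: 35

```text
clock: 23.82
eef_pos: [444.6, -317.6, 62.1]
tcp_rot: [3.139, 0.001, 1.579]
contact_force: [0.2, 1.3, 7.6]
opening: 0.359
grasp_force: 34.4
```

Call:
step_arm:
  motion:
    - {"claw": 22, "delta_pos": [0, 0, -10], "turn": 0}
    - {"claw": 22, "delta_pos": [0, 0, -25], "turn": 0}
    - {"claw": 22, "delta_pos": [0, 0, -35], "turn": 0}
    - {"claw": 22, "delta_pos": [10, 4, -27], "turn": 0}
    - {"claw": 22, "delta_pos": [25, 8, 0], "turn": 0}
    - {"claw": 22, "delta_pos": [36, 10, 0], "turn": 0}
    - {"claw": 22, "delta_pos": [40, 10, 0], "turn": 0}
    - {"claw": 22, "delta_pos": [40, 10, 0], "turn": 0}

```text
clock: 24.48
eef_pos: [484.4, -164.6, 158.8]
tcp_rot: [3.14, 0.001, 1.578]
contact_force: [1.2, 0.2, -1.2]
opening: 0.36
grasp_force: 35.5
```

Call:
step_arm:
  motion:
    - {"claw": 22, "delta_pos": [40, 10, 0], "turn": 0}
    - {"claw": 22, "delta_pos": [40, 10, 0], "turn": 0}
    - {"claw": 22, "delta_pos": [40, 10, 0], "turn": 0}
    - {"claw": 22, "delta_pos": [40, 10, 0], "turn": 0}
    - {"claw": 22, "delta_pos": [40, 10, 0], "turn": 0}
    - {"claw": 22, "delta_pos": [40, 10, 0], "turn": 0}
    - {"claw": 22, "delta_pos": [30, 7, 0], "turn": 0}
    - {"claw": 22, "delta_pos": [16, 3, 0], "turn": 0}

```text
clock: 25.15
eef_pos: [552.5, 124.5, 158.7]
tcp_rot: [3.14, -0.001, 1.582]
contact_force: [1.5, -0.1, -1.2]
opening: 0.359
grasp_force: 35.5
```

Call:
step_arm:
  motion:
    - {"claw": 22, "delta_pos": [0, 0, 0], "turn": 0}
    - {"claw": 22, "delta_pos": [0, 0, 0], "turn": 0}
    - {"claw": 22, "delta_pos": [0, 0, 0], "turn": 0}

```text
clock: 25.4
eef_pos: [551.3, 120.3, 157.9]
tcp_rot: [-3.142, 0.0, 1.58]
contact_force: [-0.6, 0.2, -0.8]
opening: 0.359
grasp_force: 35.5
```

Call:
step_arm:
  motion:
    - {"claw": 22, "delta_pos": [0.3, 5.3, 10], "turn": 0}
    - {"claw": 22, "delta_pos": [0, 0, 35], "turn": 0}
    - {"claw": 22, "delta_pos": [0, 0, 30], "turn": 0}
    - {"claw": 22, "delta_pos": [0, 0, 13], "turn": 0}
    - {"claw": 22, "delta_pos": [0, 0, 3], "turn": 0}
    - {"claw": 22, "delta_pos": [0, 0, 1.5], "turn": 0}
    - {"claw": 22, "delta_pos": [0, 0, 0], "turn": 0}

```text
clock: 25.98
eef_pos: [555.4, 119.7, 64.8]
tcp_rot: [-3.138, 0.001, 1.578]
contact_force: [-4.8, -0.1, 4.7]
opening: 0.358
grasp_force: 37.2
```

Call:
step_arm:
  motion:
    - {"claw": 22, "delta_pos": [0, 0, 1], "turn": 0}
    - {"claw": 22, "delta_pos": [0, 0, 0], "turn": 0}

```text
clock: 26.15
eef_pos: [555.8, 119.8, 64.7]
tcp_rot: [-3.139, 0.001, 1.578]
contact_force: [-10.1, -2.2, 19.2]
opening: 0.356
grasp_force: 39.0
```

Call:
step_arm:
  motion:
    - {"claw": 55, "delta_pos": [0, 0, -1], "turn": 0}
    - {"claw": 55, "delta_pos": [0, 0, 0], "turn": 0}
    - {"claw": 55, "delta_pos": [0, 0, 0], "turn": 0}
    - {"claw": 55, "delta_pos": [0, 0, -15], "turn": 0}
    - {"claw": 55, "delta_pos": [0, 0, -35], "turn": 0}
    - {"claw": 55, "delta_pos": [0, 0, -40], "turn": 0}
    - {"claw": 55, "delta_pos": [-10, 0, -30], "turn": 0}
    - {"claw": 55, "delta_pos": [-30, -2, 0], "turn": 0}

```text
clock: 26.82
eef_pos: [559.7, 83.3, 191.2]
tcp_rot: [3.131, -0.002, 1.582]
contact_force: [1.9, -0.0, 0.0]
opening: 0.644
grasp_force: 0.0
```

Call:
step_arm:
  motion:
    - {"claw": 55, "delta_pos": [-40, -4, 0], "turn": 0}
    - {"claw": 55, "delta_pos": [-40, -4, 0], "turn": 0}
    - {"claw": 55, "delta_pos": [-40, -4, 0], "turn": 0}
    - {"claw": 55, "delta_pos": [-40, -4, 0], "turn": 0}
    - {"claw": 55, "delta_pos": [-40, -4, 0], "turn": 0}
    - {"claw": 55, "delta_pos": [-40, -4, 0], "turn": 0}
    - {"claw": 55, "delta_pos": [-40, -4, 0], "turn": 0}
    - {"claw": 55, "delta_pos": [-35, -2, 0], "turn": 0}

```text
clock: 27.48
eef_pos: [527.3, -236.9, 184.7]
tcp_rot: [-3.142, 0.0, 1.579]
contact_force: [0.6, 1.1, 0.1]
opening: 0.643
grasp_force: 0.0
```

Call:
step_arm:
  motion:
    - {"claw": 55, "delta_pos": [-5, 0, 0], "turn": 0}
    - {"claw": 55, "delta_pos": [0, 0, 0], "turn": 0}
    - {"claw": 55, "delta_pos": [0, 0, 0], "turn": 0}

```text
clock: 27.73
eef_pos: [527.9, -239.0, 184.5]
tcp_rot: [-3.141, -0.001, 1.578]
contact_force: [0.3, 0.1, 0.0]
opening: 0.644
grasp_force: 0.0
```

Call:
step_arm:
  motion:
    - {"claw": 55, "delta_pos": [-1, -4, 15], "turn": 0}
    - {"claw": 55, "delta_pos": [0, 0, 35], "turn": 0}
    - {"claw": 55, "delta_pos": [0, 0, 35], "turn": 0}
    - {"claw": 55, "delta_pos": [0, 0, 25], "turn": 0}
    - {"claw": 55, "delta_pos": [0, 0, 8.5], "turn": 0}
    - {"claw": 55, "delta_pos": [0, 0, 0], "turn": 0}
    - {"claw": 55, "delta_pos": [0, 0, 0], "turn": 0}

```text
clock: 28.32
eef_pos: [524.8, -239.3, 67.0]
tcp_rot: [-3.142, -0.0, 1.581]
contact_force: [-0.7, -0.5, 0.5]
opening: 0.641
grasp_force: 0.0
```

Call:
step_arm:
  motion:
    - {"claw": 18, "delta_pos": [0, 0, 0], "turn": 0}
    - {"claw": 18, "delta_pos": [0, 0, 0], "turn": 0}
    - {"claw": 18, "delta_pos": [0, 0, 0], "turn": 0}
    - {"claw": 18, "delta_pos": [0, 0, 0], "turn": 0}
    - {"claw": 18, "delta_pos": [0, 0, 0], "turn": 0}
    - {"claw": 18, "delta_pos": [0, 0, 0], "turn": 0}

```text
clock: 28.82
eef_pos: [525.3, -240.5, 68.4]
tcp_rot: [3.139, 0.001, 1.58]
contact_force: [-1.3, 0.4, 5.2]
opening: 0.321
grasp_force: 34.2
```

Call:
step_arm:
  motion:
    - {"claw": 18, "delta_pos": [0, 0, -10], "turn": 0}
    - {"claw": 18, "delta_pos": [0, 0, -25], "turn": 0}
    - {"claw": 18, "delta_pos": [0, 0, -30], "turn": 0}
    - {"claw": 18, "delta_pos": [10, 0, -20], "turn": 0}
    - {"claw": 18, "delta_pos": [25, 4, 0], "turn": 0}
    - {"claw": 18, "delta_pos": [35, 5, 0], "turn": 0}
    - {"claw": 18, "delta_pos": [40, 5, 0], "turn": 0}
    - {"claw": 18, "delta_pos": [40, 5, 0], "turn": 0}

```text
clock: 29.48
eef_pos: [542.1, -88.9, 153.1]
tcp_rot: [3.14, 0.0, 1.578]
contact_force: [1.0, 0.3, -1.5]
opening: 0.319
grasp_force: 35.0
```

Call:
step_arm:
  motion:
    - {"claw": 18, "delta_pos": [40, 5, 0], "turn": 0}
    - {"claw": 18, "delta_pos": [40, 5, 0], "turn": 0}
    - {"claw": 18, "delta_pos": [35, 5, 0], "turn": 0}
    - {"claw": 18, "delta_pos": [20, 4, 0], "turn": 0}
    - {"claw": 18, "delta_pos": [0, 0, 0], "turn": 0}
    - {"claw": 18, "delta_pos": [0, 0, 0], "turn": 0}
    - {"claw": 18, "delta_pos": [0, 0, 0], "turn": 0}

```text
clock: 30.07
eef_pos: [559.6, 44.8, 152.1]
tcp_rot: [3.141, 0.0, 1.58]
contact_force: [0.0, 0.2, -2.1]
opening: 0.315
grasp_force: 35.0
```

Call:
step_arm:
  motion:
    - {"claw": 18, "delta_pos": [0.3, -3, 10], "turn": 0}
    - {"claw": 18, "delta_pos": [0, 0, 30], "turn": 0}
    - {"claw": 18, "delta_pos": [0, 0, 28], "turn": 0}
    - {"claw": 18, "delta_pos": [0, 0, 10], "turn": 0}
    - {"claw": 18, "delta_pos": [0, 0, 2], "turn": 0}
    - {"claw": 18, "delta_pos": [0, 0, 0], "turn": 0}
    - {"claw": 18, "delta_pos": [0, 0, 0], "turn": 0}

```text
clock: 30.65
eef_pos: [556.3, 44.6, 71.3]
tcp_rot: [-3.141, 0.0, 1.579]
contact_force: [0.3, -0.2, -1.5]
opening: 0.316
grasp_force: 41.5
```

Call:
step_arm:
  motion:
    - {"claw": 18, "delta_pos": [0, 0, 1.5], "turn": 0}
    - {"claw": 18, "delta_pos": [0, 0, 0], "turn": 0}

```text
clock: 30.82
eef_pos: [556.9, 45.0, 70.6]
tcp_rot: [3.141, 0.0, 1.579]
contact_force: [-1.6, -1.3, 5.4]
opening: 0.313
grasp_force: 42.3
```

Contact. Release, then on to the beaker at (603.5,-316.5).

Call:
step_arm:
  motion:
    - {"claw": 55, "delta_pos": [0, 0, -0.5], "turn": 0}
    - {"claw": 55, "delta_pos": [0, 0, 0], "turn": 0}
    - {"claw": 55, "delta_pos": [0, 0, 0], "turn": 0}
    - {"claw": 60, "delta_pos": [0, 0, -15], "turn": 0}
    - {"claw": 70, "delta_pos": [0, 0, -35], "turn": 0}
    - {"claw": 70, "delta_pos": [0, 0, -40], "turn": 0}
    - {"claw": 70, "delta_pos": [-10, 0, -20], "turn": 0}
    - {"claw": 70, "delta_pos": [-30, 4, 0], "turn": 0}

```text
clock: 31.48
eef_pos: [563.7, 7.5, 185.6]
tcp_rot: [3.134, -0.001, 1.582]
contact_force: [1.0, 0.4, -0.8]
opening: 0.822
grasp_force: 0.0
```

Call:
step_arm:
  motion:
    - {"claw": 70, "delta_pos": [-40, 6, 0], "turn": 0}
    - {"claw": 70, "delta_pos": [-40, 6, 0], "turn": 0}
    - {"claw": 70, "delta_pos": [-40, 6, 0], "turn": 0}
    - {"claw": 70, "delta_pos": [-40, 6, 0], "turn": 0}
    - {"claw": 70, "delta_pos": [-40, 6, 0], "turn": 0}
    - {"claw": 70, "delta_pos": [-40, 6, 0], "turn": 0}
    - {"claw": 70, "delta_pos": [-40, 6, 0], "turn": 0}
    - {"claw": 70, "delta_pos": [-35, 1, 0], "turn": 0}

```text
clock: 32.15
eef_pos: [607.3, -311.8, 180.4]
tcp_rot: [3.141, 0.001, 1.579]
contact_force: [0.1, 0.9, -0.9]
opening: 0.823
grasp_force: 0.0
```

Call:
step_arm:
  motion:
    - {"claw": 70, "delta_pos": [-5, 0, 0], "turn": 0}
    - {"claw": 70, "delta_pos": [0, 0, 0], "turn": 0}
    - {"claw": 70, "delta_pos": [0, 0, 0], "turn": 0}

```text
clock: 32.4
eef_pos: [606.5, -313.7, 180.0]
tcp_rot: [-3.141, -0.001, 1.579]
contact_force: [0.1, 0.8, 0.1]
opening: 0.818
grasp_force: 0.0
```

Call:
step_arm:
  motion:
    - {"claw": 70, "delta_pos": [-2.8, -3, 15], "turn": 0}
    - {"claw": 70, "delta_pos": [0, 0, 38], "turn": 0}
    - {"claw": 70, "delta_pos": [0, 0, 38], "turn": 0}
    - {"claw": 70, "delta_pos": [0, 0, 32], "turn": 0}
    - {"claw": 70, "delta_pos": [0, 0, 13], "turn": 0}
    - {"claw": 70, "delta_pos": [0, 0, 0], "turn": 0}
    - {"claw": 70, "delta_pos": [0, 0, 0], "turn": 0}

```text
clock: 32.98
eef_pos: [604.3, -315.9, 45.0]
tcp_rot: [-3.141, -0.0, 1.581]
contact_force: [-0.1, -0.0, 0.8]
opening: 0.823
grasp_force: 0.0
```

Call:
step_arm:
  motion:
    - {"claw": 40, "delta_pos": [0, 0, 0], "turn": 0}
    - {"claw": 40, "delta_pos": [0, 0, 0], "turn": 0}
    - {"claw": 40, "delta_pos": [0, 0, 0], "turn": 0}
    - {"claw": 40, "delta_pos": [0, 0, 0], "turn": 0}
    - {"claw": 40, "delta_pos": [0, 0, 0], "turn": 0}

```text
clock: 33.4
eef_pos: [605.3, -317.5, 47.2]
tcp_rot: [3.138, 0.002, 1.58]
contact_force: [-1.3, 1.7, 7.5]
opening: 0.595
grasp_force: 36.3
```

Call:
step_arm:
  motion:
    - {"claw": 40, "delta_pos": [0, 0, -10], "turn": 0}
    - {"claw": 40, "delta_pos": [0, 0, -25], "turn": 0}
    - {"claw": 40, "delta_pos": [0, 0, -30], "turn": 0}
    - {"claw": 40, "delta_pos": [10, 0, -20], "turn": 0}
    - {"claw": 40, "delta_pos": [25, -4, 0], "turn": 0}
    - {"claw": 40, "delta_pos": [35, -6, 0], "turn": 0}
    - {"claw": 40, "delta_pos": [40, -6, 0], "turn": 0}
    - {"claw": 40, "delta_pos": [40, -6, 0], "turn": 0}

```text
clock: 34.07
eef_pos: [580.6, -166.3, 131.1]
tcp_rot: [3.139, 0.001, 1.578]
contact_force: [0.7, 0.7, -0.8]
opening: 0.594
grasp_force: 36.7
```

Call:
step_arm:
  motion:
    - {"claw": 40, "delta_pos": [40, -6, 0], "turn": 0}
    - {"claw": 40, "delta_pos": [40, -7, 0], "turn": 0}
    - {"claw": 40, "delta_pos": [35, -6, 0], "turn": 0}
    - {"claw": 40, "delta_pos": [20, -3, 0], "turn": 0}
    - {"claw": 40, "delta_pos": [4, 0, 0], "turn": 0}
    - {"claw": 40, "delta_pos": [0, 0, 0], "turn": 0}
    - {"claw": 40, "delta_pos": [0, 0, 0], "turn": 0}

```text
clock: 34.65
eef_pos: [558.1, -28.8, 130.4]
tcp_rot: [3.14, 0.0, 1.58]
contact_force: [0.5, -0.5, -0.5]
opening: 0.593
grasp_force: 36.7
```

Call:
step_arm:
  motion:
    - {"claw": 40, "delta_pos": [1.2, -1, 10], "turn": 0}
    - {"claw": 40, "delta_pos": [0, 0, 30], "turn": 0}
    - {"claw": 40, "delta_pos": [0, 0, 26], "turn": 0}
    - {"claw": 40, "delta_pos": [0, 0, 10], "turn": 0}
    - {"claw": 40, "delta_pos": [0, 0, 2], "turn": 0}
    - {"claw": 40, "delta_pos": [0, 0, 1], "turn": 0}
    - {"claw": 40, "delta_pos": [0, 0, 0], "turn": 0}

```text
clock: 35.23
eef_pos: [555.7, -28.1, 50.0]
tcp_rot: [-3.14, 0.0, 1.578]
contact_force: [1.1, -0.3, -0.7]
opening: 0.595
grasp_force: 36.5
```

Call:
step_arm:
  motion:
    - {"claw": 40, "delta_pos": [0, 0, 1.5], "turn": 0}
    - {"claw": 40, "delta_pos": [0, 0, 0], "turn": 0}

```text
clock: 35.4
eef_pos: [556.3, -27.9, 49.6]
tcp_rot: [-3.141, 0.0, 1.579]
contact_force: [-4.0, -1.4, 10.8]
opening: 0.595
grasp_force: 37.4
```

Call:
step_arm:
  motion:
    - {"claw": 72, "delta_pos": [0, 0, -0.5], "turn": 0}
    - {"claw": 72, "delta_pos": [0, 0, 0], "turn": 0}
    - {"claw": 72, "delta_pos": [0, 0, 0], "turn": 0}
    - {"claw": 72, "delta_pos": [0, 0, -10], "turn": 0}
    - {"claw": 72, "delta_pos": [0, 0, -30], "turn": 0}
    - {"claw": 72, "delta_pos": [0, 0, -40], "turn": 0}
    - {"claw": 72, "delta_pos": [0, 0, -40], "turn": 0}
    - {"claw": 72, "delta_pos": [-30, -10, -20], "turn": 0}

```text
clock: 36.07
eef_pos: [549.9, -54.7, 194.8]
tcp_rot: [3.135, -0.001, 1.582]
contact_force: [1.1, -0.8, 0.0]
opening: 0.844
grasp_force: 0.0
```

Call:
step_arm:
  motion:
    - {"claw": 72, "delta_pos": [-40, -10, 0], "turn": 0}
    - {"claw": 72, "delta_pos": [-40, -10, 0], "turn": 0}
    - {"claw": 72, "delta_pos": [-40, -10, 0], "turn": 0}
    - {"claw": 72, "delta_pos": [-40, -10, 0], "turn": 0}
    - {"claw": 72, "delta_pos": [-40, -10, 0], "turn": 0}
    - {"claw": 72, "delta_pos": [-20, 0, 0], "turn": 0}
    - {"claw": 72, "delta_pos": [0, 0, 0], "turn": 0}
    - {"claw": 72, "delta_pos": [0, 0, 0], "turn": 0}

```text
clock: 36.73
eef_pos: [498.3, -278.6, 189.9]
tcp_rot: [3.141, 0.0, 1.577]
contact_force: [-0.4, -0.2, -0.2]
opening: 0.845
grasp_force: 0.0
```

Run:
```python
from h import *
f=grab_frame("side")["img"];g=grab_frame("top")["img"]
c=lambda im:cv2.resize(im[140:212,202:302],None,fx=4,fy=4,interpolation=3)
o=cv2.cvtColor(cv2.imread('pics/top0.png'),cv2.COLOR_BGR2RGB)
s=cv2.resize(f[165:240,190:290],(400,300),interpolation=3);p=cv2.resize(f[250:350,170:303],(400,300),interpolation=3)
cv2.imwrite('pics/p5.png',cv2.cvtColor(np.vstack([np.hstack([c(o),c(g)]),np.hstack([s,p])]),cv2.COLOR_RGB2BGR));print(sense())
```

```text
{'clock': 36.8333, 'qpos': array([-5.09860075e-01,  3.21969317e-01,  1.79963580e+00,  4.08737563e-04,
        1.02032170e+00, -5.19051740e-01]), 'qvel': array([ 0.01590334, -0.00194167,  0.00625151, -0.00230017, -0.00315982,
       -0.00188383]), 'joint_efforts': array([-1.17193513e+00, -5.51161838e+01, -3.15569401e+01, -6.33622496e-02,
       -2.56824971e-02, -1.15827093e-02]), 'eef_pos': array([ 498.49416871, -276.89332187,  189.65472875]), 'tcp_rot': array([-3.14147524e+00, -4.68195794e-04,  1.57977410e+00]), 'contact_force': array([-0.23181357,  0.27509829,  0.25419473]), 'wrist_torque': array([-0.01002916, -0.0562389 ,  0.0170103 ]), 'grasp_force': 0.0, 'opening': 0.8424776464373611}
```

View pics/p5.png

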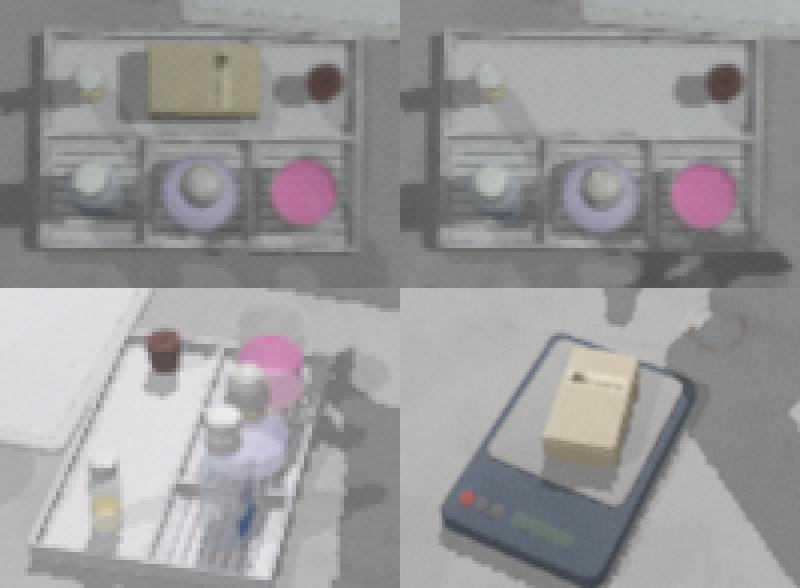

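The before and after top crops match. Gel (91,181)→(491,181), lamp (202,185)→(602,185) and beaker (304,192)→(705,195) are the same spots within about 1 px, and the box lies flat in mid-pan. Handing in.

```bash
python3 -c "
from rig import *
print(sign_off())"
```

```text
the job is handed in; nothing more can be done
None
```

The job is handed in (no verdict was returned): the slide box lies flat on the middle of the balance pan, and the lamp, beaker and gel bottle stand back in their own bays, within about 3 mm of their start by camera. The stopper and vial look unmoved.

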